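# Fit the last leg of a knock-down frame and draw it tight with its cam

## Task

Fit the loose leg to the open end of the rail: turn that end's cam back anticlockwise until it stops open, slide the leg's headed stud into the hole in the rail end until the leg butts squarely against it, then turn the cam clockwise just until you feel it draw the joint firmly tight, and let go. Do not force the cam past tight, and leave the other things on the bench undisturbed.

Things in the scene. Friction and masses are not known exactly. Their poses are not given: they have to be found in the camera images.
- mouth (a point): Centre of the stud hole, 16 across, in the open end face of the pine rail, 22 above the bench. The rail (64 wide, 44 high, 240 long) lies fixed on the bench between two plywood cleats; its other end already has a leg. Axes: y straight out of the open end, x across the rail (its sides at x = -32 and +32), z up. The leg's loose end goes to -x.
- cam_bore (a point): Centre of the 41 mm bore in the rail's top, 34 behind the open end face, at the height of the top (44); its steel collar stands to 46. The cam turns in it: a spiral steel wall with a slot, seen from above. Axes as the mouth's. (The cam's own axis lies up to 2.1 nearer to or farther from the end, different each time.) An identical cam 172 further back at the other end is tight already: leave it.
- wing (a point): On the open-end cam's axis, 69 above the bench, where to grip its steel thumb wing: 9.5 thick (x), 34 long (y), from 51 to 77 above the bench. Keep fingertips above 48. The point turns with the cam. A small dark pointer on the wing's +y end shows the cam's mouth: wing in line with the rail, pointer to the rail's end = open.
- cam (a joint): Angle in rad, clockwise from above: 0 = open stop, other stop 2.2. Starts at 0.7 to 1.2, blocking the hole. It stays where left. Idle drag 0.1 N m; while turning, about 0.008 N m more for each newton of pull on the stud. It draws the stud in 5 mm a radian: with the leg home it begins to pull at 0.8 to 1.75, to be felt; 0.1 to 0.2 rad more makes it tight. 12 to 30 N is right, under 8 loose, over 45 strips it.
- leg_mid (a point): Centre of the loose pine leg, a 44 x 44 x 220 mm bar of about 350 g lying on the bench; the point is 22 up. x runs along the leg towards its stud end (the other end has a black foot disc), y across; the stud stands out of the -y face. A good place to grip, across y: once fitted it lies 70 from the hole's axis, clear of the rail.
- stud_root (a point): Where the stud leaves the leg's side face: 70 along x and -22 along y from the leg's middle, 22 above the underside; axes as the leg's. The steel stud points to -y, 6 thick (13 domed collar at the root), with a ball head 12 across, its centre 27 from the face. Fitted, this point lies at the hole's centre and the axes are parallel.
- offcut_flat: flat pine offcut 45 x 90 x 19, on the left; leave it alone
- offcut_long: thin pine offcut 14 x 130 x 12, on the left; leave it alone
- tin: empty metal tin, 76 across, 102 high, far left; leave it alone
- glue: glue bottle, 48 across, 170 high, standing far left; leave it alone
- sanding_block: cork sanding block 64 x 117 x 27, on the right; leave it alone

How it is judged:
On the way, in this order (a step that is already met when the one before it is completed fails the run):
1. the cam is turned fully open (within 0.2 rad of its stop) (value of joint cam below 0.2 rad), for 0.2 s.
2. with the cam open, the stud is in the hole and the leg's face is within 2.5 mm of the rail's end (y of stud_root in the frame of mouth below 0.0025 m and x of stud_root in the frame of mouth between -0.004 and 0.004 m and value of joint cam below 0.3 rad), for 0.2 s.
At the end, for the whole second after the job is handed in: The leg lies flat and square (within 2 degrees) against the rail's end with no gap (under 1 mm), and the cam, turned from open, holds its stud with a pull of more than 8 N, at rest and let go (y of stud_root in the frame of mouth between -0.003 and 0.001 m and x of stud_root in the frame of mouth between -0.0035 and 0.0035 m and angle between the x axis of leg_mid and the x axis of mouth, either way round below 0.035 rad and angle between leg_mid's own z axis and vertical below 0.03 rad and contact force between leg and cam above 8 N and value of joint cam above 0.6 rad and linear speed of leg below 0.01 m/s and velocity of joint cam below 0.05 rad/s); the robot touches nothing.
It fails at once if the cam was forced: more than 45 N between cam and stud (contact force between leg and cam above 45 N).
It fails at once if another thing near the work was pushed away by more than 30 mm (distance of any of offcut_flat, offcut_long, tin, glue, sanding_block from where it was at the start of the episode above 0.03 m).
It also fails if it takes over 72 s, if anything falls off the work surface, if the arm or the gripper's body presses on something with over 40 N, if the wrist force passes 120 N, or if a joint passes its speed limit or range.

## Robot

A 7-joint arm with a two-finger parallel gripper is mounted at the origin on the work surface; the furniture and walls round the work are solid. World frame = base frame: x ahead of the robot, y to its left, z up, the work surface at z = 0. Lengths are in m, angles in rad, forces in N, time in s.
With the tool pointing down it reaches from about 0.4 to 0.85 m from the base axis. Payload 10.4 kg.
Tool frame: the origin (TCP) lies midway between the tips of the shut fingers; the grasp point (between the pads) lies bot.pinch_z behind it (bot.pinch_z is the distance from the TCP to the grasp point, in m); z points along the fingers, y is the direction in which the jaws open and shut (so a half turn about z gives the same grasp; the last joint's range is limited). The gripper opens to 87 mm and grips with 3 to 60 N. Pads are 19 mm wide; open, the fingers measure 117 mm over their backs; the gripper's body (75 mm by 190 mm) begins 51 mm behind the grasp point.
Start: joints at [-1.21, 0.332, -0.065, 1.46, 0.022, 1.35, -0.088], TCP at [0.234, 0.58, 0.223] pointing down, gripper open.
Joint ranges: [-2.6, 2.6], [-0.5, 2.12], [-1.47, 1.34], [0.16, 2.42], [-1.27, 4.41], [0.06, 2.06], [-2.6, 2.6]. Speed limits (rad/s): [2.22, 2.22, 2.79, 2.79, 3.14, 3.14, 3.14].

## Interface

Orientations are given as a rotation vector (axis times angle).
In Python, from plant import read_state, camera, bot, silhouettes, mark_of gives the robot as it stands.
- The arm moves only by the shell command python3 -m jog 'ROWS' [OPENING] [FORCE]. ROWS is JSON, a list of rows, each a list of 2 entries, a list of its own where there are three numbers: the shift along the world's x, y, z in cm, then the turn, a rotation vector about the world's x, y, z in rad. In form: [[[dx, dy, dz], [ax, ay, az]], ...]. A call has 1 to 10 rows; each row is the pose to reach, as a shift and turn from the pose commanded when the call began; what a row does not reach only later rows make up. A row lasts 1/12 s, in which the tool goes at most 41.7 mm and 7.16 degrees, less where a joint would pass 70% of its speed; a pose out of reach is approached as far as the arm can. A call with a gripper value outside its range is refused whole. OPENING is the finger opening in cm, from 0 to 8.7, set as the call begins (- or left out, the last holds). The fingers move at their own pace and stop on an object; FORCE is the grip in N (left out, the last holds). Time passes only in rows, so rows that repeat a pose let the fingers close. It gives the time, the measured TCP pose, the force and the opening at its end, in the units of the state.
- read_state(): the state, without advancing time (a new reading comes with each control period).
- camera(name): name is "scene" or "top" or "wrist"; returns a dict with "frame" (480x640x3 uint8, blue, green, red), "range_z" (480x640 float32, m along the optical axis (not along the pixel's ray), 0 where there is no reading), "fx", "fy", "cx", "cy" (pixels), "view" (4x4, takes a point from world to camera coordinates); the wrist camera has in their place "tool_from_camera" (4x4, takes a point from camera to tool coordinates, whose origin is the TCP and whose axes are the flange's). Camera axes: x right, y down, z forward; pixel columns grow to the right and rows downward; lengths in m; the calibration is good to about 2 mm. The wrist camera is an equidistant fisheye: a pixel r from the principal point sees the ray r / f radians off the axis. A picture is of the moment at which its call begins: read the wrist's pose just before it.
- bot.job_done(): hands the job in, once; it reports no verdict.
Trained networks look in a picture, given as the dict that the camera call returned (one of the last four; its "shot" number tells which), for a name from the list of things; names that differ only in an ending like _2 or _b are one class to them, and where a whole thing is asked for, a point or a joint stands for the part that bears it (a point fixed in the world has none). Each returns a list of dicts, best first, with "p" (0 to 1); they miss things now and then, are a little off and sometimes report something else, mostly with a low value. They report only what shows in the picture. A call takes as long as a camera call.
- silhouettes(picture, name): "pixels" (480x640 bool, what is visible of it) and "centre" ([column, row] in pixels, amid what is visible of it).
- mark_of(picture, name): "centre" ([column, row] in pixels: a listed point, or the origin of a listed thing).
The state is a dict: "clock": time; "qpos": joint angles; "qvel": joint speeds; "effort": joint torques, N m; "tcp_pos": TCP position; "orientation": TCP orientation; "wrist_force": force on the tool from outside, world axes, zero at the start; "wrist_torque": the same for the moment, N m; "width": finger opening in m.
Only numpy, scipy, OpenCV 4.12 (cv2) and the standard library are available. Lean on these libraries where they do the work, as an engineer would, in place of code of your own. Each camera call takes 0.05 s, during which the arm holds its last target. There are 200 camera calls.

## Working session

There is one attempt and no reset: what is moved stays moved. The work goes in short steps, Python scripts to look and compute and a shell command to move; the robot and the scene stay as the last step left them, time stands still between calls to the robot, and variables do not carry over. Pictures are saved under pics/ and viewed, about 8 in all and at most 12, crops included, and the job is handed in when it is done.

```bash
ls; mkdir -p pics; cat > h.py <<'E'
import numpy as np, cv2
from plant import read_state, camera, bot, silhouettes, mark_of
from scipy.spatial.transform import Rotation as R
def at_z(c,px,z):
    V=np.linalg.inv(c["view"]); r=np.array([(px[0]-c["cx"])/c["fx"],(px[1]-c["cy"])/c["fy"],1.])
    d=V[:3,:3]@r; o=V[:3,3]; return o+d*(z-o[2])/d[2]
def wrist_ray(c,px,s):
    d=np.array([px[0]-c["cx"],px[1]-c["cy"]]); f=c["fx"]; th=np.hypot(*d)/f; n=d/max(np.hypot(*d),1e-9)
    r=np.array([n[0]*np.sin(th),n[1]*np.sin(th),np.cos(th)])
    T=np.eye(4); T[:3,:3]=R.from_rotvec(s["orientation"]).as_matrix(); T[:3,3]=s["tcp_pos"]
    T=T@c["tool_from_camera"]; return T[:3,3],T[:3,:3]@r
def w_at_z(c,px,z,s):
    o,d=wrist_ray(c,px,s); return o+d*(z-o[2])/d[2]
Z=dict(mouth=.022,cam_bore=.044,wing=.069,leg_mid=.022,stud_root=.022)
E
python3 - <<'E'
from h import *
s=read_state(); print(s["clock"],s["tcp_pos"],s["orientation"],bot.pinch_z,s["width"])
c=camera("top"); cv2.imwrite("pics/top0.png",c["frame"])
for n,z in Z.items():
    for m in mark_of(c,n)[:3]: print(n,round(m["p"],2),np.round(m["centre"],1),at_z(c,m["centre"],z).round(4))
c=camera("scene"); cv2.imwrite("pics/scene0.png",c["frame"])
for n,z in Z.items():
    for m in mark_of(c,n)[:2]: print(n,round(m["p"],2),np.round(m["centre"],1),at_z(c,m["centre"],z).round(4))
E
```

```text
pics
0.0 [0.23389122 0.57916448 0.2217307 ] [-5.99136131e-01 -3.08373130e+00  2.27987673e-03] 0.0187 0.0872287655832282
mouth 0.8 [327.2 230.9] [0.5046 0.1048 0.022 ]
cam_bore 0.72 [340.5 235.4] [0.4891 0.0678 0.044 ]
wing 0.46 [337.9 236. ] [0.4858 0.0757 0.069 ]
leg_mid 0.58 [250.  249.3] [0.4582 0.3264 0.022 ]
stud_root 0.78 [252.4 224. ] [0.5305 0.3182 0.022 ]
mouth 0.93 [331.5 238.7] [0.524  0.0965 0.022 ]
cam_bore 0.86 [342.4 234.8] [0.4987 0.0717 0.044 ]
cam_bore 0.53 [218.7 313.7] [0.4243 0.5332 0.044 ]
wing 0.42 [342.8 232. ] [0.4853 0.0807 0.069 ]
leg_mid 0.83 [279.7 279.1] [0.462  0.3266 0.022 ]
stud_root 0.83 [271.6 261.2] [0.5425 0.3085 0.022 ]
```

View pics/top0.png

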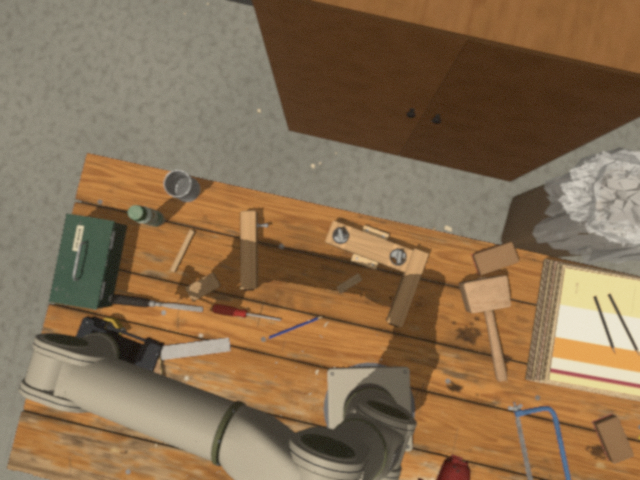

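The rail's open end is at pixel (327,231), with its cam at (340,235). The loose leg is at (250,249), and its stud, at about (262,224), points right towards the rail. I'll bring the wrist camera over the cam.

```bash
python3 -m jog '[[[2,-3.6,0],[0,0,0]],[[4,-7.2,1],[0,0,0]],[[6,-10.8,2],[0,0,0]],[[8,-14.4,2],[0,0,0]],[[10,-18,2],[0,0,0]],[[12,-21.6,2],[0,0,0]],[[14,-25.2,2],[0,0,0]],[[16,-28.8,2],[0,0,0]],[[18,-32.4,2],[0,0,0]],[[20,-36,2],[0,0,0]]]'
python3 -m jog '[[[1,-3,0],[0,0,0]],[[2,-6,0],[0,0,0]],[[3,-9,0],[0,0,0]],[[4,-12,0],[0,0,0]],[[4,-12,0],[0,0,0]],[[4,-12,0],[0,0,0]]]'
cat > look.py <<'E'
from h import *; import sys
s=read_state(); c=camera("wrist"); cv2.imwrite("pics/%s.png"%sys.argv[1],c["frame"])
Rm=R.from_rotvec(s["orientation"]).as_matrix()
print(s["clock"],s["tcp_pos"].round(4) if hasattr(s["tcp_pos"],'round') else s["tcp_pos"],"q",np.round(s["qpos"],2)); print("toolx",Rm[:,0].round(4),"tooly",Rm[:,1].round(4))
for n in sys.argv[2:]:
    for m in mark_of(c,n)[:3]: print(n,round(m["p"],2),np.round(m["centre"],1),w_at_z(c,m["centre"],Z[n],s).round(4))
E
python3 look.py w1 mouth cam_bore wing leg_mid stud_root
```

```text
clock: 1.43
tcp_pos: [0.4346, 0.2176, 0.243]
orientation: [0.599, 3.083, 0.002]
wrist_force: [1.5, 0.9, 0.4]
width: 0.0872
clock: 1.93
tcp_pos: [0.4744, 0.098, 0.2428]
orientation: [0.605, 3.082, 0.001]
wrist_force: [0.5, 0.9, -0.1]
width: 0.0872
1.9333 [0.4744 0.098  0.2428] q [-0.65 -0.01  0.35  1.81  0.    1.34  0.89]
toolx [-9.259e-01  3.779e-01 -3.000e-04] tooly [3.779e-01 9.259e-01 6.000e-04]
mouth 0.81 [321.7 226.3] [0.5016 0.1007 0.022 ]
cam_bore 0.57 [290.9 233.2] [0.4912 0.0706 0.044 ]
wing 0.67 [285.6 238.9] [0.4887 0.0675 0.069 ]
leg_mid 0.87 [498.6 115. ] [0.457  0.3319 0.022 ]
stud_root 0.56 [493.9 181. ] [0.5257 0.3017 0.022 ]
```

View pics/w1.png

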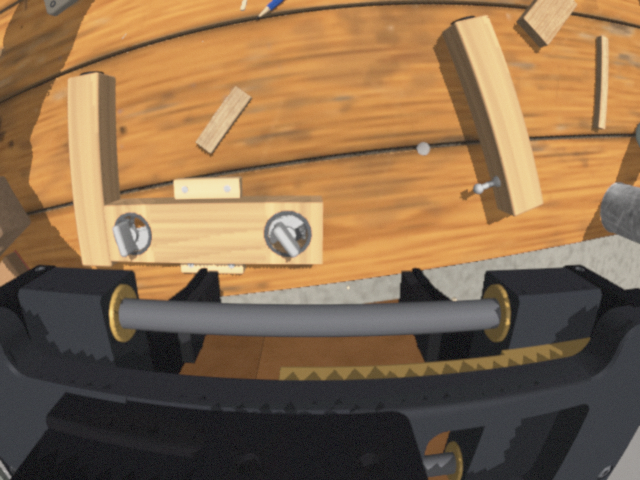

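The rail runs left–right in this view, with its open end at x≈322. The cam is at (289,233) and its wing slants. The leg stands at (495,120), with its stud at (483,187) pointing left. Next I'll measure the rail, wing and leg from the depth image.

```bash
cat >> h.py <<'E'
def cloud(c,s):
    v,u=np.mgrid[0:480,0:640]; d=np.stack([u-c["cx"],v-c["cy"]],-1).astype(float); r=np.hypot(d[...,0],d[...,1])+1e-9; th=r/c["fx"]
    k=np.tan(th)/r; z=c["range_z"]; P=np.stack([d[...,0]*k*z,d[...,1]*k*z,z],-1)
    T=np.eye(4); T[:3,:3]=R.from_rotvec(s["orientation"]).as_matrix(); T[:3,3]=s["tcp_pos"]; T=T@c["tool_from_camera"]
    P=P@T[:3,:3].T+T[:3,3]; P[z<=0]=np.nan; return P
def rect(p):
    (cx,cy),(w,h),a=cv2.minAreaRect((p*1000).astype(np.float32)); return np.round([cx,cy,w,h,a],1)
E
python3 - <<'E'
from h import *
s=read_state(); c=camera("wrist"); P=cloud(c,s); 
f=c["frame"]; cv2.imwrite("pics/crop1.png",cv2.resize(f[195:275,240:340],None,fx=7,fy=7,interpolation=cv2.INTER_CUBIC))
def comp(lo,hi,px):
    m=((P[...,2]>lo)&(P[...,2]<hi)).astype(np.uint8); m[262:]=0
    n,l=cv2.connectedComponents(m); k=l[px[1],px[0]]; print("lab",k); return (l==k)
m=comp(.038,.052,(200,232)); 
p=P[m][:,:2]; print("rail z",np.median(P[m][:,2]),m.sum())
# open half of rail only
o=np.array([.5016,.1007]); yd=np.array([.378,.926]); xd=np.array([.926,-.378])
q=p-o; t=q@yd; x=q@xd
for it in range(2):
    near=(t>-.15)&(t<.03); e=[]
    for a in np.arange(-.14,-.01,.01):
        k=(t>a)&(t<a+.01)
        if k.sum()>10: e.append((a+.005,np.percentile(x[k],1),np.percentile(x[k],99)))
    e=np.array(e)
    print(np.polyfit(e[:,0],e[:,1],1),np.polyfit(e[:,0],e[:,2],1))
    en=[(a+.004,np.percentile(t[(x>a)&(x<a+.008)],99)) for a in np.arange(-.03,.025,.008) if ((x>a)&(x<a+.008)&(t>-.02)).sum()>3]; print(np.array(en).round(4).tolist()); break
w=(P[...,2]>.06)&(P[...,2]<.09)&(np.hypot(P[...,0]-.489,P[...,1]-.069)<.035)
q=P[w]; print("wing",w.sum(),q.mean(0).round(4),rect(q[:,:2]))
for n in ["wing","cam_bore"]:
  for S in silhouettes(c,n)[:2]:
    k=S["pixels"]&w; print(n,S["p"],S["pixels"].sum(),k.sum(),S["centre"])
for S in silhouettes(c,"leg_mid")[:2]:
    k=S["pixels"]&(P[...,2]>.036)&(P[...,2]<.055); print("leg",S["p"],k.sum(),rect(P[k][:,:2]),np.median(P[k][:,2]))
E
```

```text
lab 3
rail z 0.044995346127686686 16885
[-0.00186634 -0.03048624] [-0.01457723  0.02885809]
[[-0.026, -0.0035], [-0.018, -0.0035], [-0.01, -0.0034], [-0.002, -0.0023], [0.006, -0.0022], [0.014, -0.0022], [0.022, -0.003]]
wing 462 [0.4883 0.0685 0.0746] [489.7  67.6  33.9  10.4  11.6]
wing 0.68 1065 461 [285.3, 231.2]
cam_bore 0.63 23928 462 [170.2, 217.1]
leg 0.58 7370 [455.  327.9  45.4 222.6  89. ] 0.04489809461356942
```

View pics/crop1.png

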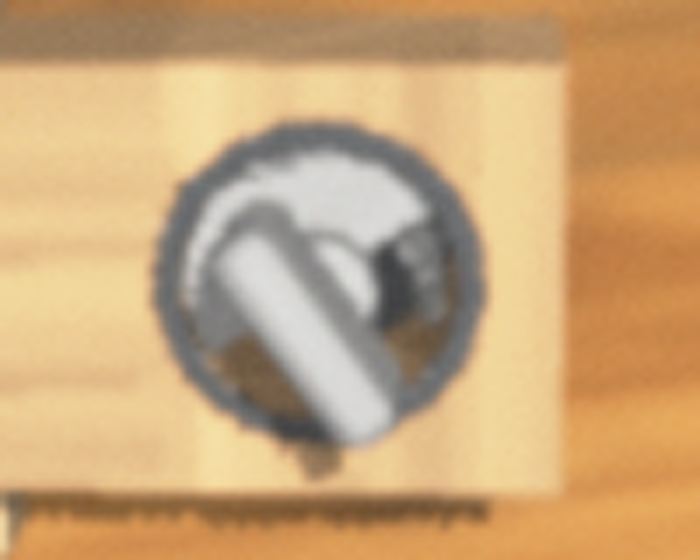

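Looking along the rail, the wing points about 57° clockwise of the open direction, so the cam is at about 0.98 rad. That fits its stated starting range. The wing's centre is near (0.489, 0.068). I'll rotate the tool about +0.59 rad and come down over it.

```bash
python3 -m jog '[[[0.5,-1,0],[0,0,0.12]],[[1,-2,-3],[0,0,0.24]],[[1.5,-3,-6],[0,0,0.36]],[[1.5,-3,-9],[0,0,0.48]],[[1.5,-3,-12],[0,0,0.59]],[[1.5,-3,-12],[0,0,0.59]],[[1.5,-3,-12],[0,0,0.59]]]' 5
python3 look.py w2 mouth cam_bore wing
python3 - <<'E'
from h import *
s=read_state(); c=camera("wrist"); P=cloud(c,s)
w=(P[...,2]>.07)&(P[...,2]<.09)&(np.hypot(P[...,0]-.489,P[...,1]-.069)<.03)
q=P[w]; print("wing",w.sum(),q.mean(0).round(4),rect(q[:,:2]))
E
```

```text
clock: 3.02
tcp_pos: [0.4883, 0.0694, 0.1222]
orientation: [0.317, -3.123, 0.001]
wrist_force: [-0.1, -0.6, 0.5]
width: 0.0523
3.0167 [0.4883 0.0694 0.1222] q [-0.59  0.13  0.38  1.94 -0.05  1.08  1.59]
toolx [-0.9795 -0.2012  0.0027] tooly [-2.012e-01  9.795e-01 -5.000e-04]
mouth 0.67 [345.2 257.5] [0.5003 0.0986 0.022 ]
cam_bore 0.63 [308.7 245. ] [0.4898 0.0686 0.044 ]
wing 0.91 [303.9 255.1] [0.4894 0.0655 0.069 ]
wing 872 [0.4881 0.067  0.077 ] [489.2  67.1  33.4   9.8  11.8]
```

View pics/w2.png

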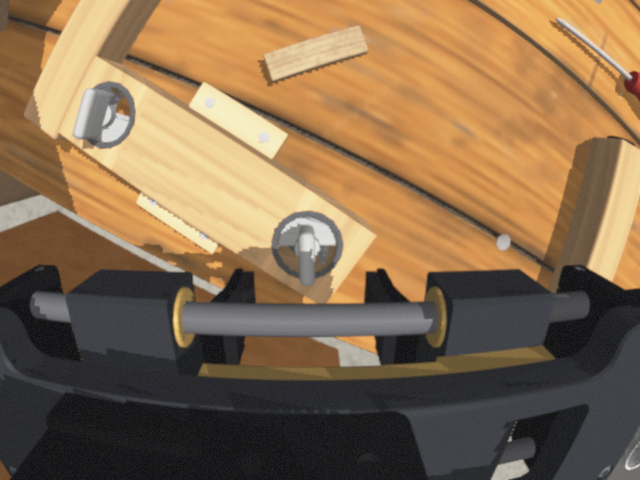

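Joint 7 would end near its limit, so I'll use the half-turned grasp instead.

```bash
python3 -m jog '[[[0,0,0],[0,0,-0.12]],[[0,0,0],[0,0,-0.24]],[[0,0,0],[0,0,-0.36]],[[0,0,0],[0,0,-0.48]],[[0,0,0],[0,0,-0.6]],[[0,0,0],[0,0,-0.72]],[[0,0,0],[0,0,-0.84]],[[0,0,0],[0,0,-0.96]],[[0,0,0],[0,0,-1.08]],[[0,0,0],[0,0,-1.2]]]'
python3 -m jog '[[[0,0,0],[0,0,-0.12]],[[0,0,0],[0,0,-0.24]],[[0,0,0],[0,0,-0.36]],[[0,0,0],[0,0,-0.48]],[[0,0,0],[0,0,-0.6]],[[0,0,0],[0,0,-0.72]],[[0,0,0],[0,0,-0.84]],[[0,0,0],[0,0,-0.96]],[[0,0,0],[0,0,-1.08]],[[0,0,0],[0,0,-1.2]]]'
python3 -m jog '[[[0,0,0],[0,0,-0.12]],[[0,0,0],[0,0,-0.24]],[[0,0,0],[0,0,-0.36]],[[0.1,-0.2,0],[0,0,-0.48]],[[0.1,-0.2,0],[0,0,-0.6]],[[0.1,-0.2,0],[0,0,-0.72]],[[0.1,-0.2,0],[0,0,-0.74]],[[0.1,-0.2,0],[0,0,-0.74]]]' 4
python3 - <<'E'
from h import *
s=read_state(); c=camera("wrist"); P=cloud(c,s)
Rm=R.from_rotvec(s["orientation"]).as_matrix(); print(s["tcp_pos"],np.round(s["qpos"],2),Rm[:,1],np.degrees(np.arctan2(Rm[1,1],Rm[0,1])))
w=(P[...,2]>.07)&(P[...,2]<.09)&(np.hypot(P[...,0]-.489,P[...,1]-.069)<.03)
q=P[w]; print("wing",w.sum(),q.mean(0).round(4),rect(q[:,:2]))
m=mark_of(c,"wing"); print([(x["p"],w_at_z(c,x["centre"],.069,s)) for x in m])
E
```

```text
clock: 4.1
tcp_pos: [0.4896, 0.0698, 0.1237]
orientation: [1.507, 2.755, 0.003]
wrist_force: [0.3, 0.1, -0.0]
width: 0.0498
clock: 4.93
tcp_pos: [0.4896, 0.0699, 0.1237]
orientation: [-2.8, -1.424, -0.003]
wrist_force: [0.3, -0.4, 0.3]
width: 0.0499
clock: 5.6
tcp_pos: [0.4905, 0.0678, 0.1233]
orientation: [-3.124, -0.328, -0.002]
wrist_force: [-0.2, 0.9, 0.7]
width: 0.0395
[0.4904545  0.06784118 0.1233465 ] [-0.81  0.13  0.62  1.95 -0.09  1.08 -1.51] [ 2.07668716e-01 -9.78199155e-01 -3.42866014e-04] -78.0142313478017
wing 847 [0.4915 0.0674 0.077 ] [490.5  67.2  33.5   9.2  12.2]
[(0.73, array([0.49020308, 0.06878283, 0.069     ]))]
```

```bash
python3 -m jog '[[[0,-0.1,-2],[0,0,0]],[[0,-0.1,-4.5],[0,0,0]],[[0,-0.1,-6.5],[0,0,0]],[[0,-0.1,-7.2],[0,0,0]],[[0,-0.1,-7.2],[0,0,0]]]'
python3 -m jog '[[[0,0,0],[0,0,0]],[[0,0,0],[0,0,0]],[[0,0,0],[0,0,0]],[[0,0,0],[0,0,0]],[[0,0,0],[0,0,0]],[[0,0,0],[0,0,0]]]' 0 20
python3 -m jog '[[[0,0,0],[0,0,0.1]],[[0,0,0],[0,0,0.2]],[[0,0,0],[0,0,0.3]]]'
python3 -c "
from h import *
s=read_state();print(s['wrist_torque'],s['wrist_force'],s['tcp_pos'])"
```

```text
clock: 6.12
tcp_pos: [0.489, 0.0662, 0.0494]
orientation: [3.123, 0.328, -0.004]
wrist_force: [-0.4, -0.0, -0.6]
width: 0.0407
clock: 6.62
tcp_pos: [0.4908, 0.068, 0.052]
orientation: [-3.122, -0.327, -0.003]
wrist_force: [-5.3, 2.8, 11.7]
width: 0.0095
clock: 6.87
tcp_pos: [0.4907, 0.0683, 0.052]
orientation: [-3.037, -0.797, -0.003]
wrist_force: [-4.4, 5.4, 13.5]
width: 0.0092
[ 1.07050732  1.16114913 -0.11417283] [-4.38451173  5.4208403  13.45333929] [0.49068143 0.06825463 0.05198201]
```

```bash
cat > st.py <<'E'
from h import *
s=read_state(); Rm=R.from_rotvec(s["orientation"]).as_matrix()
print("t",round(s["clock"],2),"yaw",round(float(np.degrees(np.arctan2(Rm[1,1],Rm[0,1]))),1),"tz",round(float(s["wrist_torque"][2]),3),"F",np.round(s["wrist_force"],1),"tcp",np.round(s["tcp_pos"],4),"w",round(s["width"],4),"q7",round(s["qpos"][6],2))
E
python3 -m jog '[[[0,0,0],[0,0,0.1]],[[0,0,0],[0,0,0.2]],[[0,0,0],[0,0,0.3]],[[0,0,0],[0,0,0.4]],[[0,0,0],[0,0,0.45]],[[0,0,0],[0,0,0.5]]]' >/dev/null; python3 st.py
python3 -m jog '[[[0,0,0],[0,0,0.04]],[[0,0,0],[0,0,0.08]],[[0,0,0],[0,0,0.08]]]'>/dev/null; python3 st.py
python3 -m jog '[[[0,0,0],[0,0,0.04]],[[0,0,0],[0,0,0.08]],[[0,0,0],[0,0,0.08]]]'>/dev/null; python3 st.py
```

```text
t 7.37 yaw -32.0 tz -0.099 F [-5.7  5.9 14.1] tcp [0.4904 0.0686 0.052 ] w 0.009 q7 -0.67
t 7.62 yaw -27.4 tz 0.021 F [-5.8  6.3 14. ] tcp [0.4903 0.0686 0.052 ] w 0.0094 q7 -0.59
t 7.87 yaw -22.9 tz 0.035 F [-5.6  5.6 14.9] tcp [0.4902 0.0687 0.052 ] w 0.0089 q7 -0.51
```

```bash

python3 -m jog '[[[0,0,0],[0,0,0.04]],[[0,0,0],[0,0,0.08]]]'>/dev/null; python3 st.py
python3 -m jog '[[[0,0,0],[0,0,0.03]],[[0,0,0],[0,0,0.06]]]'>/dev/null; python3 st.py
```

```text
t 8.03 yaw -18.4 tz -0.624 F [-6.5  6.2 14.6] tcp [0.4903 0.0687 0.052 ] w 0.0101 q7 -0.44
t 8.2 yaw -15.0 tz -0.683 F [-6.2  8.9 14.2] tcp [0.4903 0.0687 0.052 ] w 0.0108 q7 -0.38
```

The torque jumped to 0.62 N·m at yaw ≈ -20°, which is the open stop. I'll relax the twist, release, lift and remeasure the rail end.

```bash

python3 -m jog '[[[0,0,0],[0,0,-0.04]],[[0,0,0],[0,0,-0.07]],[[0,0,0],[0,0,-0.07]]]'>/dev/null; python3 st.py
python3 -m jog '[[[0,0,0],[0,0,0]],[[0,0,0],[0,0,0]],[[0,0,0],[0,0,0]],[[0,0,0],[0,0,0]]]' 4 >/dev/null; python3 st.py
python3 -m jog '[[[0,0,3],[0,0,0]],[[0,0,7],[0,0,0]],[[0,0,11],[0,0,0]],[[0,0,15],[0,0,0]],[[0,0,15],[0,0,0]],[[0,0,15],[0,0,0]]]' 
cat > rail.py <<'E'
from h import *
s=read_state(); c=camera("wrist"); P=cloud(c,s); cv2.imwrite("pics/r%.1f.png"%s["clock"],c["frame"])
a0=np.radians(68.2); o=np.array([.501,.099]); yd=np.array([np.cos(a0),np.sin(a0)]); xd=np.array([yd[1],-yd[0]])
q=P[...,:2]-o; t=q@yd; x=q@xd; z=P[...,2]
m=(z>.038)&(z<.050)&(abs(x)<.04)&(t>-.11)&(t<.01)
print(m.sum(), np.median(z[m]))
E=[(a+.0025,np.min(x[m&(t>a)&(t<a+.005)]),np.max(x[m&(t>a)&(t<a+.005)])) for a in np.arange(-.1,-.008,.005) if (m&(t>a)&(t<a+.005)).sum()>20]
E=np.array(E); print("sides",[np.polyfit(E[:,0],E[:,i],1).round(4).tolist() for i in (1,2)], (E[:,2]-E[:,1]).round(4).tolist())
print("end",[round(float(np.max(t[m&(x>a)&(x<a+.006)])),4) for a in np.arange(-.028,.024,.006) if (m&(x>a)&(x<a+.006)).any()])
w=(z>.07)&(z<.09)&(np.hypot(P[...,0]-.49,P[...,1]-.068)<.03)
print("wing",w.sum(),rect(P[w][:,:2]))
for n in ("mouth","cam_bore"): print(n,[(round(k["p"],2),w_at_z(c,k["centre"],Z[n],s).round(4).tolist()) for k in mark_of(c,n)[:2]])
E
python3 rail.py
```

```text
t 8.45 yaw -19.1 tz -0.095 F [-7.2  6.5 14.3] tcp [0.4903 0.0688 0.052 ] w 0.0101 q7 -0.45
t 8.78 yaw -19.1 tz 0.052 F [-0.1  0.  -0.6] tcp [0.4902 0.0666 0.051 ] w 0.029 q7 -0.45
clock: 9.28
tcp_pos: [0.4909, 0.0668, 0.2025]
orientation: [2.558, 1.822, 0.006]
wrist_force: [0.2, -0.1, -1.5]
width: 0.0402
7420 0.04506521536084221
sides [[0.0164, -0.0295], [0.0089, 0.0337]] [0.0647, 0.0644, 0.0623, 0.0638, 0.0637, 0.0634, 0.064, 0.0638, 0.0635, 0.0649, 0.0629, 0.0634, 0.0634, 0.0631, 0.0636, 0.0637, 0.0634, 0.0633, 0.0631]
end [0.0018, 0.0017, 0.0017, 0.0018, 0.0016, 0.0016, 0.0016, 0.0016, 0.0017]
wing 453 [490.5  68.   33.    9.8  68.2]
mouth [(0.76, [0.5017, 0.0995, 0.022])]
cam_bore [(0.64, [0.4909, 0.0662, 0.044])]
```

The wing now lies at 68.2°, in line with the rail, so the cam is open. Averaging the two opposed views puts the mouth at about (0.5015, 0.099). Next, the leg.

```bash

python3 -m jog '[[[-0.3,2.6,0],[0,0,-0.125]],[[-0.7,5.2,0],[0,0,-0.25]],[[-1,7.8,0],[0,0,-0.375]],[[-1.4,10.4,0],[0,0,-0.5]],[[-1.8,13,0],[0,0,-0.625]],[[-2.2,15.6,0],[0,0,-0.75]],[[-2.6,18.2,0],[0,0,-0.875]],[[-3,20.8,0],[0,0,-1]],[[-3.3,23.4,0],[0,0,-1.125]],[[-3.6,26.1,0],[0,0,-1.25]]]' 8
python3 -m jog '[[[0,0,-2],[0,0,0]],[[0,0,-4],[0,0,0]],[[0,0,-4],[0,0,0]]]'
python3 st.py; python3 look.py w3 leg_mid stud_root
python3 - <<'E'
from h import *
s=read_state(); c=camera("wrist"); P=cloud(c,s); z=P[...,2]
m=(z>.038)&(z<.050)&(abs(P[...,0]-.455)<.13)&(abs(P[...,1]-.328)<.06)
print("leg",m.sum(),rect(P[m][:,:2]))
E
```

```text
clock: 10.27
tcp_pos: [0.4531, 0.328, 0.1988]
orientation: [3.139, -0.029, -0.003]
wrist_force: [1.4, -0.6, 0.5]
width: 0.0798
clock: 10.52
tcp_pos: [0.4515, 0.326, 0.1552]
orientation: [3.135, -0.018, -0.009]
wrist_force: [-1.0, -0.3, -0.6]
width: 0.0798
t 10.52 yaw -90.6 tz -0.054 F [-1.  -0.3 -0.6] tcp [0.4515 0.326  0.1552] w 0.0798 q7 -2.22
10.5167 [0.4515 0.326  0.1552] q [-0.99  0.24  0.33  1.74 -0.08  1.18 -2.22]
toolx [ 0.9999 -0.0114 -0.006 ] tooly [-0.0113 -0.9999  0.0065]
leg_mid 0.84 [307.9 215.9] [0.4576 0.3257 0.022 ]
leg_mid 0.19 [ 99.4 212.2] [0.4652 0.5151 0.022 ]
stud_root 0.91 [334.8 129.6] [0.5273 0.3037 0.022 ]
leg 13003 [455.3 328.5  45.  223.4  89.2]
```

View pics/w3.png

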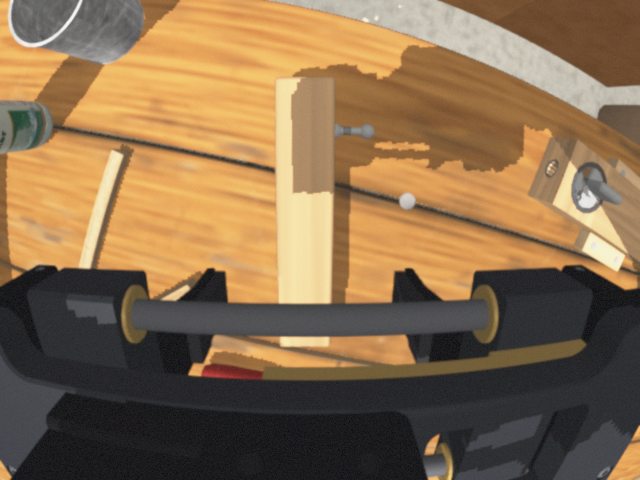

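The leg is square under the gripper. Its stud, at (350,130), points right, and offcut_flat peeks out at (175,290). I'll narrow the opening a little and descend.

```bash

python3 -m jog '[[[0,0,0],[0,0,0]],[[0,0,-2],[0,0,0]],[[0,0,-4],[0,0,0]]]' 6.6
python3 - <<'E'
from h import *
s=read_state(); c=camera("wrist"); P=cloud(c,s); z=P[...,2]
Rm=R.from_rotvec(s["orientation"]).as_matrix()
o=np.array([.4553,.3285]); d=P[...,:2]-o
m=(z>.008)&(z<.1)&(abs(d[...,0])<.025)&(d[...,1]>.026)&(d[...,1]<.1); print("near +y side:",m.sum(), d[m].min(0) if m.any() else "")
m=(z>.008)&(z<.035)&(abs(d[...,0])<.11)&(d[...,1]>.03)&(d[...,1]<.1); print("all +y:",m.sum(), (d[m].min(0),d[m].max(0)) if m.any() else "")
print(s["tcp_pos"])
E
```

```text
clock: 10.97
tcp_pos: [0.4552, 0.3283, 0.1221]
orientation: [-3.139, 0.02, -0.005]
wrist_force: [0.4, 0.2, -0.9]
width: 0.0688
near +y side: 0 
all +y: 0 
[0.45522406 0.32831199 0.12211525]
```

```bash

python3 -m jog '[[[0,0,-3],[0,0,0]],[[0,0,-6.5],[0,0,0]],[[0,0,-9],[0,0,0]],[[0,0,-10.4],[0,0,0]],[[0,0,-10.9],[0,0,0]],[[0,0,-10.9],[0,0,0]]]' 
python3 -m jog '[[[0,0,0],[0,0,0]],[[0,0,0],[0,0,0]],[[0,0,0],[0,0,0]],[[0,0,0],[0,0,0]],[[0,0,0],[0,0,0]]]' 0 25
python3 st.py
```

```text
clock: 11.52
tcp_pos: [0.4539, 0.3273, 0.0114]
orientation: [3.141, -0.019, -0.001]
wrist_force: [-0.1, 0.5, 0.2]
width: 0.0659
clock: 11.93
tcp_pos: [0.4545, 0.3283, 0.0126]
orientation: [-3.14, 0.019, -0.002]
wrist_force: [-0.2, 1.2, 5.2]
width: 0.0442
t 11.93 yaw -90.7 tz -0.052 F [-0.2  1.2  5.2] tcp [0.4545 0.3283 0.0126] w 0.0442 q7 -2.17
```

```bash

python3 -m jog '[[[0,0,1.5],[0,0,0]],[[0,-1,2.5],[0,0,0]],[[0.1,-3.5,2.5],[0,0,-0.05]],[[0.2,-6.5,2.5],[0,0,-0.12]],[[0.4,-9.5,2.5],[0,0,-0.2]],[[0.5,-12,2.5],[0,0,-0.28]],[[0.6,-13.5,2.5],[0,0,-0.34]],[[0.6,-14,2.5],[0,0,-0.37]],[[0.6,-14,2.5],[0,0,-0.37]],[[0.6,-14,2.5],[0,0,-0.37]]]' 
python3 st.py;  python3 look.py w4 mouth stud_root leg_mid cam_bore
python3 - <<'E'
from h import *
s=read_state(); c=camera("wrist"); P=cloud(c,s); z=P[...,2]
a0=np.radians(68.1); o=np.array([.5015,.099]); yd=np.array([np.cos(a0),np.sin(a0)]); xd=np.array([yd[1],-yd[0]])
q=P[...,:2]-o; t=q@yd; x=q@xd
def edges(m,rng,w=.005):
    E=[]
    for a in np.arange(*rng,w):
        k=m&(t>a)&(t<a+w)
        if k.sum()>15: E.append((a+w/2,np.percentile(x[k],0.5),np.percentile(x[k],99.5)))
    return np.array(E).round(4)
m=(z>.036)&(z<.052)&(abs(x)<.045)&(t>-.1)&(t<.01); E=edges(m,(-.1,-.005)); print("rail",E.tolist()[::3]); 
if m.any(): print("rail end",[round(float(np.percentile(t[m&(x>a)&(x<a+.008)],99.5)),4) for a in np.arange(-.03,.024,.008) if (m&(x>a)&(x<a+.008)).any()])
S=(z>.048)&(z<.085)&(x>-.2)&(x<.06)&(t>.03)&(t<.12); print("leg",S.sum(),rect(np.stack([x[S],t[S]],-1)))
sm=(z>.035)&(z<.062)&(abs(x)<.03)&(t>.005)&(t<.046); print("stud",sm.sum(), [ (round(a,3),x[sm&(t>a)&(t<a+.006)].mean().round(4)) for a in np.arange(.006,.044,.006) if (sm&(t>a)&(t<a+.006)).sum()>3])
E
```

```text
clock: 12.77
tcp_pos: [0.4598, 0.1885, 0.0366]
orientation: [-3.085, 0.593, 0.0]
wrist_force: [0.5, 0.9, -3.3]
width: 0.0438
t 12.77 yaw -111.8 tz -0.002 F [ 0.5  0.9 -3.3] tcp [0.4598 0.1885 0.0366] w 0.0438 q7 -2.31
12.7667 [0.4598 0.1885 0.0366] q [-0.87  0.26  0.43  2.01 -0.14  0.9  -2.31]
toolx [ 9.287e-01 -3.708e-01 -2.000e-04] tooly [-3.708e-01 -9.287e-01 -3.000e-04]
mouth 0.79 [445.1 139.5] [0.5018 0.099  0.022 ]
stud_root 0.64 [363.4 132.5] [0.5186 0.1369 0.022 ]
leg_mid 0.57 [313.1 292.5] [0.4516 0.1892 0.022 ]
cam_bore 0.82 [526.3 146.3] [0.4891 0.0671 0.044 ]
rail [[-0.0975, -0.0311, 0.0324], [-0.0825, -0.0305, 0.0324], [-0.0675, -0.031, 0.0325], [-0.0525, -0.0309, 0.0328], [-0.0375, -0.0309, 0.0329], [-0.0225, -0.0306, 0.033], [-0.0075, -0.0304, 0.0326]]
rail end [0.0019, 0.0017, 0.0017, 0.0017, 0.0017, 0.0016, 0.0015]
leg 37985 [-27.5  65.1  66.8 138.4  86.5]
stud 1264 [(np.float64(0.012), np.float64(0.0009)), (np.float64(0.018), np.float64(0.0008)), (np.float64(0.024), np.float64(0.0008)), (np.float64(0.03), np.float64(0.0007)), (np.float64(0.036), np.float64(0.0008)), (np.float64(0.042), np.float64(0.0003))]
```

View pics/w4.png

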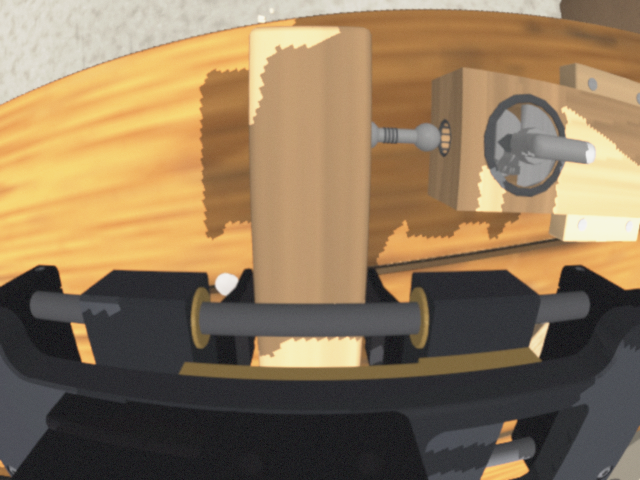

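Stud and hole agree in x to about 0.2 mm in the same view. I'll lower the leg to the bench, then slide it in.

```bash

python3 -m jog '[[[0,0,-1.2],[0,0,0]],[[0,0,-2.2],[0,0,0]],[[0,0,-2.5],[0,0,0]],[[0,0,-2.5],[0,0,0]]]' >/dev/null; python3 st.py
python3 -m jog '[[[-0.19,-0.46,0],[0,0,0]],[[-0.37,-0.93,0],[0,0,0]],[[-0.56,-1.39,0],[0,0,0]],[[-0.75,-1.86,0],[0,0,0]],[[-0.75,-1.86,0],[0,0,0]]]' >/dev/null; python3 st.py
```

```text
t 13.4 yaw -111.9 tz -0.018 F [-1.2  0.1  3.6] tcp [0.4601 0.1878 0.0116] w 0.0439 q7 -2.29
t 13.82 yaw -112.0 tz 0.071 F [-1.  -3.4  4.7] tcp [0.4521 0.1676 0.0116] w 0.0438 q7 -2.27
```

```bash

python3 -m jog '[[[-0.19,-0.46,0],[0,0,0]],[[-0.37,-0.93,0],[0,0,0]],[[-0.56,-1.39,0],[0,0,0]],[[-0.75,-1.86,0],[0,0,0]],[[-0.75,-1.86,0],[0,0,0]]]' >/dev/null; python3 st.py
python3 -m jog '[[[-0.07,-0.19,0],[0,0,0]],[[-0.15,-0.37,0],[0,0,0]],[[-0.15,-0.37,0],[0,0,0]]]' >/dev/null; python3 st.py
```

```text
t 14.23 yaw -112.0 tz 0.063 F [-2.2 -3.7  4.9] tcp [0.4446 0.1491 0.0116] w 0.0443 q7 -2.25
t 14.48 yaw -111.8 tz 0.235 F [ 3.5  5.1 -4.9] tcp [0.444  0.1478 0.0117] w 0.0437 q7 -2.24
```

```bash

python3 -m jog '[[[-0.07,-0.19,0],[0,0,0]],[[-0.15,-0.37,0],[0,0,0]],[[-0.15,-0.37,0],[0,0,0]],[[-0.15,-0.37,0],[0,0,0]]]' >/dev/null; python3 st.py;  python3 look.py w5 mouth stud_root cam_bore
```

```text
t 14.82 yaw -111.6 tz 0.755 F [  6.4  17.7 -12. ] tcp [0.4432 0.1473 0.012 ] w 0.0438 q7 -2.24
14.8167 [0.4432 0.1473 0.012 ] q [-0.82  0.24  0.44  2.1  -0.14  0.82 -2.24]
toolx [ 0.9296 -0.3687  0.0019] tooly [-0.3686 -0.9296 -0.0055]
mouth 0.69 [364.6 133. ] [0.5027 0.0987 0.022 ]
stud_root 0.7 [361.1 132.3] [0.5035 0.1    0.022 ]
cam_bore 0.94 [463.9 138.7] [0.4895 0.0668 0.044 ]
```

View pics/w5.png

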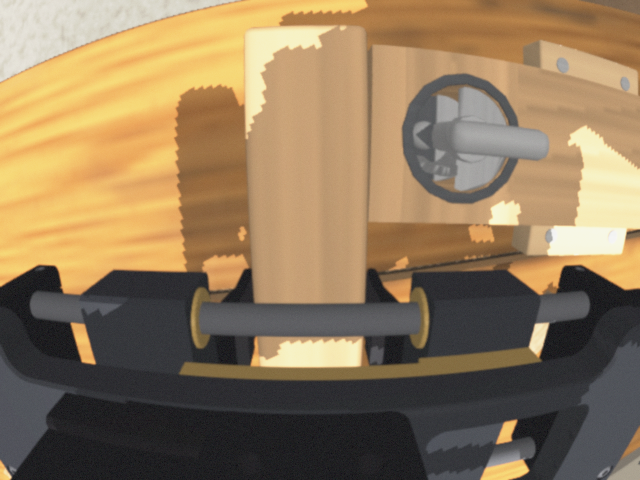

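The leg sits flush against the rail end (seam at x≈368), and the stud head shows at the cam's opening. I'll ease off the push, release and lift.

```bash

python3 -m jog '[[[0.07,0.19,0],[0,0,0]],[[0.13,0.32,0],[0,0,0]],[[0.13,0.32,0],[0,0,0]]]' >/dev/null; python3 st.py
python3 -m jog '[[[0,0,0],[0,0,0]],[[0,0,0],[0,0,0]],[[0,0,0],[0,0,0]],[[0,0,0],[0,0,0]]]' 6.2 >/dev/null; python3 st.py
python3 -m jog '[[[0,0,2],[0,0,0]],[[0,0,5.5],[0,0,0]],[[0,0,9.5],[0,0,0]],[[0,0,13.5],[0,0,0]],[[0,0,15],[0,0,0]],[[0,0,15],[0,0,0]]]' >/dev/null; python3 st.py
cat > fit.py <<'E'
from h import *
s=read_state(); c=camera("wrist"); P=cloud(c,s); z=P[...,2]
a0=np.radians(68.1); o=np.array([.5015,.099]); yd=np.array([np.cos(a0),np.sin(a0)]); xd=np.array([yd[1],-yd[0]])
q=P[...,:2]-o; t=q@yd; x=q@xd; m=(z>.038)&(z<.050)&(t>-.2)&(t<.08)&(x>-.2)&(x<.08)
L=m&((x<-.04)&(t>-.015)|(t>.006)); print("leg",L.sum(),rect(np.stack([x[L],t[L]],-1)))
for side in (0,1):
    E=[(a,np.percentile(t[L&(x>a)&(x<a+.01)],[1,99][side])) for a in np.arange(-.15,-.045,.01) if (L&(x>a)&(x<a+.01)).sum()>15]
    if len(E)>2: print("side",side,np.polyfit(*np.array(E).T,1).round(4),len(E))
r=m&(abs(x)<.04)&(t<-.008)&(t>-.1)
E=[(a,np.percentile(x[r&(t>a)&(t<a+.006)],[1,99]).mean()) for a in np.arange(-.1,-.012,.006) if (r&(t>a)&(t<a+.006)).sum()>20]; print("rail mid line",np.polyfit(*np.array(E).T,1).round(4))
w=(z>.07)&(z<.09)&(np.hypot(P[...,0]-.49,P[...,1]-.068)<.03); print("wing",w.sum(),rect(P[w][:,:2]))
cv2.imwrite("pics/fit%.1f.png"%s["clock"],c["frame"])
E
python3 fit.py
```

```text
t 15.27 yaw -111.8 tz 0.226 F [ 0.1  6.9 -1.4] tcp [0.4434 0.1476 0.0117] w 0.0436 q7 -2.24
t 15.6 yaw -111.9 tz -0.001 F [-0.  -0.1  0.6] tcp [0.4432 0.1456 0.0115] w 0.0598 q7 -2.24
t 16.1 yaw -111.9 tz -0.042 F [-0.  -0.3 -0.3] tcp [0.4454 0.1467 0.1656] w 0.0621 q7 -2.36
leg 11992 [-70.9  23.  223.3  44.5   0.7]
side 0 [0.0123 0.0023] 10
side 1 [0.0167 0.0456] 10
rail mid line [-0.0006  0.0007]
wing 644 [489.8  67.5  33.3   9.6  68.1]
```

The leg is home: face at t≈2.3 mm against the rail end at 1.7 mm, slope 0.7°. Next, back to the wing.

```bash

python3 -m jog '[[[0.5,-0.9,0],[0,0,0.12]],[[1,-1.8,0],[0,0,0.24]],[[1.5,-2.7,0],[0,0,0.36]],[[2,-3.6,0],[0,0,0.48]],[[2.5,-4.5,0],[0,0,0.6]],[[3,-5.4,0],[0,0,0.72]],[[3.5,-6.3,0],[0,0,0.84]],[[4,-7,0],[0,0,0.96]],[[4.5,-7.8,0],[0,0,1.08]],[[4.5,-7.8,0],[0,0,1.2]]]' 4 >/dev/null
python3 -m jog '[[[0,0,-1],[0,0,0.12]],[[0,0,-2],[0,0,0.24]],[[0,0,-4],[0,0,0.37]],[[0,0,-5],[0,0,0.37]],[[0,0,-5],[0,0,0.37]]]' >/dev/null; python3 st.py
python3 - <<'E'
from h import *
s=read_state(); c=camera("wrist"); P=cloud(c,s); z=P[...,2]
w=(z>.07)&(z<.09)&(np.hypot(P[...,0]-.49,P[...,1]-.068)<.03); print("wing",w.sum(),rect(P[w][:,:2]))
E
```

```text
t 17.4 yaw -22.2 tz 0.082 F [ 0.3  0.3 -0.4] tcp [0.4861 0.0674 0.1084] w 0.0399 q7 -0.54
wing 913 [490.4  67.7  33.8   8.9  67.8]
```

```bash

python3 -m jog '[[[0,0,0],[0,0,0]],[[0,0,-2],[0,0,0]],[[0,0,-4],[0,0,0]],[[0,0,-4],[0,0,0]]]' >/dev/null; python3 st.py
```

```text
t 17.78 yaw -22.1 tz 0.002 F [-1.   0.1 -0.7] tcp [0.4868 0.0679 0.0695] w 0.04 q7 -0.51
```

```bash

python3 -m jog '[[[0.35,0,-0.6],[0,0,0]],[[0.35,0,-1.4],[0,0,0]],[[0.35,0,-1.8],[0,0,0]],[[0.35,0,-1.8],[0,0,0]]]' >/dev/null; python3 st.py
python3 -m jog '[[[0,0,0],[0,0,0]],[[0,0,0],[0,0,0]],[[0,0,0],[0,0,0]],[[0,0,0],[0,0,0]],[[0,0,0],[0,0,0]]]' 0 25 >/dev/null; python3 st.py
python3 -m jog '[[[0,0,0],[0,0,-0.1]],[[0,0,0],[0,0,-0.2]],[[0,0,0],[0,0,-0.3]]]' >/dev/null; python3 st.py
python3 -m jog '[[[0,0,0],[0,0,-0.1]],[[0,0,0],[0,0,-0.2]],[[0,0,0],[0,0,-0.3]]]' >/dev/null; python3 st.py
```

```text
t 18.12 yaw -22.0 tz -0.07 F [-0.8  0.   0.2] tcp [0.4917 0.0681 0.0532] w 0.0398 q7 -0.49
t 18.53 yaw -21.9 tz 0.024 F [ 0.2 -0.6 -0. ] tcp [0.4919 0.0682 0.0538] w 0.0143 q7 -0.49
t 18.78 yaw -39.4 tz 0.12 F [-5.8  1.   5.7] tcp [0.4906 0.0687 0.0536] w 0.0094 q7 -0.78
t 19.03 yaw -56.6 tz 0.115 F [-5.3  0.6  5.7] tcp [0.4908 0.0685 0.0536] w 0.0093 q7 -1.07
```

Idle torque is 0.12 N·m. I'll go on in small steps, watching for the rise. I'm aiming for about 0.28 N·m, which is roughly 20 N of pull.

```bash

python3 -m jog '[[[0,0,0],[0,0,-0.05]],[[0,0,0],[0,0,-0.1]]]' >/dev/null; python3 st.py
python3 -m jog '[[[0,0,0],[0,0,-0.03]],[[0,0,0],[0,0,-0.06]]]' >/dev/null; python3 st.py
python3 -m jog '[[[0,0,0],[0,0,-0.03]],[[0,0,0],[0,0,-0.06]]]' >/dev/null; python3 st.py
python3 -m jog '[[[0,0,0],[0,0,-0.03]],[[0,0,0],[0,0,-0.06]]]' >/dev/null; python3 st.py
```

```text
t 19.2 yaw -62.2 tz 0.109 F [-5.3 -0.3  4.3] tcp [0.4908 0.0684 0.0536] w 0.0093 q7 -1.16
t 19.37 yaw -65.6 tz 0.086 F [-5.5 -0.2  6.2] tcp [0.4908 0.0683 0.0536] w 0.0095 q7 -1.22
t 19.53 yaw -69.0 tz 0.111 F [-4.7 -0.5  5.5] tcp [0.4909 0.0683 0.0536] w 0.0095 q7 -1.27
t 19.7 yaw -72.4 tz 0.084 F [-5.2  0.1  5.6] tcp [0.4909 0.0682 0.0536] w 0.0098 q7 -1.33
```

```bash

python3 -m jog '[[[0,0,0],[0,0,-0.03]],[[0,0,0],[0,0,-0.06]]]' >/dev/null; python3 st.py
python3 -m jog '[[[0,0,0],[0,0,-0.03]],[[0,0,0],[0,0,-0.06]]]' >/dev/null; python3 st.py
python3 -m jog '[[[0,0,0],[0,0,-0.03]],[[0,0,0],[0,0,-0.06]]]' >/dev/null; python3 st.py
```

```text
t 19.87 yaw -75.9 tz 0.118 F [-4.7 -0.3  5.2] tcp [0.4909 0.0681 0.0536] w 0.0094 q7 -1.39
t 20.03 yaw -79.3 tz 0.183 F [-5.7 -1.1  5.6] tcp [0.4909 0.0681 0.0536] w 0.0091 q7 -1.44
t 20.2 yaw -82.7 tz 0.177 F [-5.8 -1.7  6. ] tcp [0.4909 0.0681 0.0536] w 0.0094 q7 -1.5
```

```bash

python3 -m jog '[[[0,0,0],[0,0,-0.02]],[[0,0,0],[0,0,-0.04]]]' >/dev/null; python3 st.py
```

```text
t 20.37 yaw -85.0 tz 0.193 F [-4.6 -0.9  4.9] tcp [0.4909 0.068  0.0536] w 0.0094 q7 -1.54
```

```bash

python3 -m jog '[[[0,0,0],[0,0,-0.02]]]' >/dev/null; python3 st.py
```

```text
t 20.45 yaw -86.2 tz 0.227 F [-5.2 -1.5  5.9] tcp [0.4909 0.068  0.0536] w 0.0093 q7 -1.56
```

```bash

python3 -m jog '[[[0,0,0],[0,0,-0.02]]]' >/dev/null; python3 st.py
python3 -m jog '[[[0,0,0],[0,0,-0.02]]]' >/dev/null; python3 st.py
```

```text
t 20.53 yaw -87.3 tz 0.189 F [-6.4 -1.4  5.5] tcp [0.4909 0.068  0.0536] w 0.0093 q7 -1.58
t 20.62 yaw -88.5 tz 0.249 F [-5.2 -1.8  6. ] tcp [0.4909 0.068  0.0536] w 0.0096 q7 -1.59
```

```bash

python3 -m jog '[[[0,0,0],[0,0,-0.02]]]' >/dev/null; python3 st.py
python3 -m jog '[[[0,0,0],[0,0,-0.02]]]' >/dev/null; python3 st.py
```

```text
t 20.7 yaw -89.6 tz 0.212 F [-6.1 -1.4  5.5] tcp [0.4909 0.068  0.0536] w 0.0092 q7 -1.61
t 20.78 yaw -90.7 tz 0.327 F [-6.  -1.4  5.6] tcp [0.4909 0.068  0.0536] w 0.0097 q7 -1.63
```

The torque has averaged about 0.26 N·m, or roughly 20 N of pull. That's tight, so I'll release, lift and check.

```bash

python3 -m jog '[[[0,0,0],[0,0,0]],[[0,0,0],[0,0,0]],[[0,0,0],[0,0,0]],[[0,0,0],[0,0,0]]]' 4 >/dev/null; python3 st.py
python3 -m jog '[[[0,0,3],[0,0,0]],[[0,0,7],[0,0,0]],[[0,0,11],[0,0,0]],[[0,0,14],[0,0,0]],[[-3,5,14],[0,0,0]],[[-3,5,14],[0,0,0]],[[-3,5,14],[0,0,0]]]' >/dev/null; python3 st.py
python3 fit.py; mv pics/fit2*.png pics/final.png; python3 - <<'E'
from h import *
c=camera("top")
for n,z in dict(Z,offcut_flat=.01,offcut_long=.006).items(): print(n,[(round(m["p"],2),at_z(c,m["centre"],z).round(3).tolist()) for m in mark_of(c,n)[:1]])
E
```

```text
t 21.12 yaw -90.7 tz 0.013 F [-0.6  0.  -0.6] tcp [0.492  0.0683 0.0536] w 0.0287 q7 -1.63
t 21.7 yaw -90.4 tz 0.033 F [ 0.7  1.6 -0.9] tcp [0.4603 0.1221 0.1941] w 0.0399 q7 -1.92
leg 8769 [-66.2  22.7 218.5  45.    1.1]
side 0 [0.0197 0.0027] 10
side 1 [0.0722 0.0497] 10
rail mid line [0.0064 0.0014]
wing 547 [490.   67.3  10.3  33.4  89.4]
mouth []
cam_bore []
wing []
leg_mid []
stud_root []
offcut_flat [(0.68, [0.357, 0.463, 0.01])]
offcut_long [(0.64, [0.459, 0.514, 0.006])]
```

View pics/final.png

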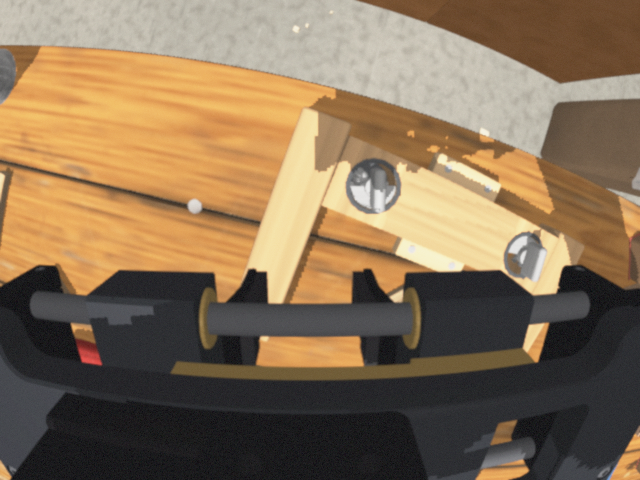

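The wing is at 1.20 rad, and the leg butts against the rail. The fingers hide part of the leg, so I'll check squareness from a clearer view.

```bash

python3 -m jog '[[[-1.5,0.8,2],[0,0,-0.1]],[[-3,1.6,4],[0,0,-0.2]],[[-4.5,2.4,7],[0,0,-0.3]],[[-5,2.5,10],[0,0,-0.37]],[[-5,2.5,10],[0,0,-0.37]],[[-5,2.5,10],[0,0,-0.37]],[[-5,2.5,10],[0,0,-0.37]]]' 8.5 >/dev/null; python3 st.py
cat > sq.py <<'E'
from h import *
s=read_state(); c=camera("wrist"); P=cloud(c,s); z=P[...,2]; cv2.imwrite("pics/sq.png",c["frame"])
a0=np.radians(68.1); o=np.array([.5015,.099]); yd=np.array([np.cos(a0),np.sin(a0)]); xd=np.array([yd[1],-yd[0]])
q=P[...,:2]-o; t=q@yd; x=q@xd; m=(z>.040)&(z<.050)
def line(u,v,sel,lo,hi,pc,w=.004):
    E=np.array([(a+w/2,np.percentile(v[sel&(u>a)&(u<a+w)],pc),(sel&(u>a)&(u<a+w)).sum()) for a in np.arange(lo,hi,w) if (sel&(u>a)&(u<a+w)).sum()>25])
    if len(E)<4: return None
    p=np.polyfit(E[:,0],E[:,1],1); return p.round(4).tolist(),len(E),round(float(np.std(E[:,1]-np.polyval(p,E[:,0]))),4)
print("leg inner",line(x,t,m&(t>-.01)&(t<.06),-.17,-.04,1)); print("leg outer",line(x,t,m&(t>-.01)&(t<.07),-.17,.03,99))
r=m&(abs(x)<.045)&(t<-.006)
print("rail -x",line(t,x,r,-.12,-.012,1)); print("rail +x",line(t,x,r,-.12,-.012,99))
L=m&(t>.008)&(t<.07)&(x>-.2)&(x<.06); n=np.polyfit(x[L],z[L],1); print("leg tilt",n.round(4),np.polyfit(t[L],z[L],1).round(4)); print("stud end x",np.percentile(x[L],[.2,99.8]))
k=m&(t<-.01)&(t>-.1)&(abs(x)<.03); print("rail tilt x",np.polyfit(x[k],z[k],1).round(4))
E
python3 sq.py
```

```text
t 22.73 yaw -111.9 tz -0.003 F [-0.9 -0.   0. ] tcp [0.4119 0.1428 0.293 ] w 0.0786 q7 -2.48
leg inner ([0.0156, 0.002], 33, 0.0004)
leg outer ([0.0183, 0.0453], 50, 0.0005)
rail -x ([0.0136, -0.0297], 27, 0.0005)
rail +x ([0.0136, 0.0332], 27, 0.0005)
leg tilt [-0.0001  0.045 ] [-0.0097  0.0452]
stud end x [-0.17546999  0.04193653]
rail tilt x [0.0014 0.0452]
```

View pics/sq.png

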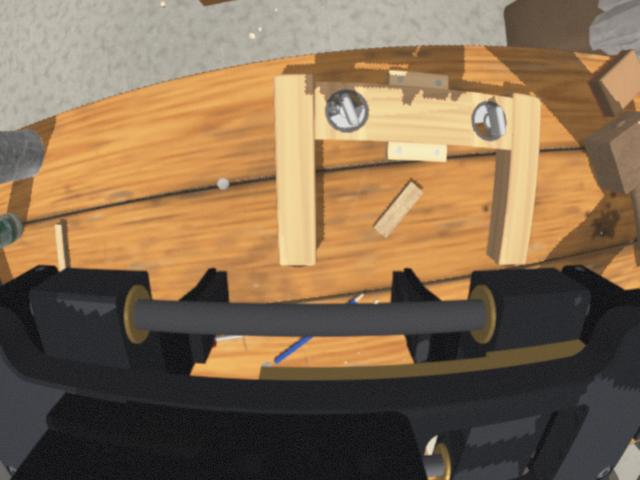

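```bash
cat >> sq.py <<'E'
print("fixed leg inner",line(x,t,m&(t>-.256)&(t<-.20),-.16,-.045,99)); print("fixed leg outer",line(x,t,m&(t>-.32)&(t<-.22),-.16,.03,1))
g=c["frame"][60:180,260:360]; cv2.imwrite("pics/sqc.png",cv2.resize(g,None,fx=6,fy=6,interpolation=cv2.INTER_CUBIC))
E
python3 sq.py | tail -2
```

```text
fixed leg inner ([-0.0063, -0.2384], 29, 0.0003)
fixed leg outer ([-0.0047, -0.2807], 48, 0.0007)
```

View pics/sqc.png

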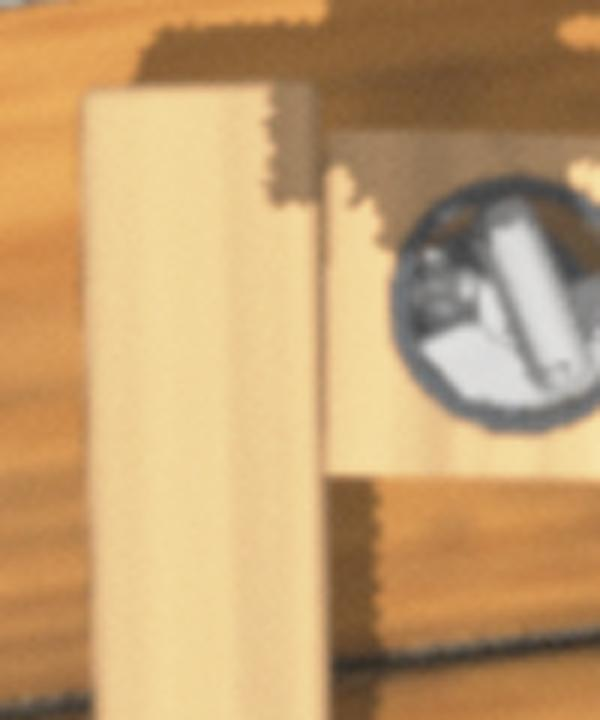

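Relative to the fixed leg, the loose leg measures about 1.3° out of square. The limit is 2°, so I'll look closer from directly above the seam.

```bash

python3 -m jog '[[[1,-0.8,-4],[0,0,0]],[[2,-1.8,-8],[0,0,0]],[[2.5,-1.8,-12],[0,0,0]],[[2.5,-1.8,-16],[0,0,0]],[[2.5,-1.8,-18.5],[0,0,0]],[[2.5,-1.8,-18.5],[0,0,0]],[[2.5,-1.8,-18.5],[0,0,0]]]' 8.5 >/dev/null; python3 st.py
cat >> sq.py <<'E'
print("seam leg edge / rail edge by x:")
cv2.imwrite("pics/seam.png",c["frame"][20:270,220:520].repeat(2,0).repeat(2,1))
E
python3 sq.py
```

```text
t 23.42 yaw -111.9 tz -0.032 F [0.4 0.1 0.6] tcp [0.4361 0.1242 0.1078] w 0.0849 q7 -2.29
leg inner ([-0.051, -0.0028], 27, 0.0059)
leg outer ([0.0165, 0.045], 44, 0.0004)
rail -x ([0.0011, -0.0304], 27, 0.0003)
rail +x ([0.0126, 0.0331], 27, 0.0003)
leg tilt [-0.0001  0.045 ] [-0.0087  0.0452]
stud end x [-0.17073243  0.04223217]
rail tilt x [0.0016 0.0452]
fixed leg inner ([0.0148, -0.2366], 13, 0.0007)
fixed leg outer ([0.0529, -0.2764], 34, 0.0014)
seam leg edge / rail edge by x:
```

View pics/seam.png

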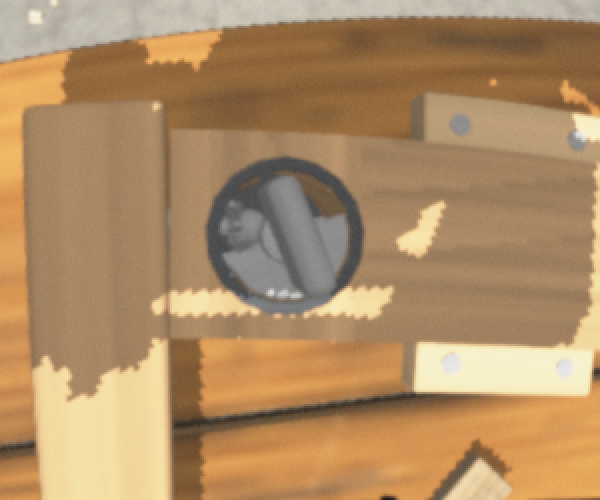

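```bash
python3 -c "
from plant import bot
print(bot.job_done())"
```

```text
the job is handed in; nothing more can be done
None
```

I fitted the leg to the rail and handed the job in at about 23.5 s of the 72 s; squareness is the one check my measurements left uncertain.

- **Cam opened:** I turned it anticlockwise to its stop, where the torque jumped to about 0.65 N·m. The wing then lay in line with the rail.
- **Leg fitted:** I slid the stud in until contact, with the push rising to about 18 N, then let go of the leg.
- **Cam tightened:** I turned it clockwise and felt the pull begin at about 1.0 rad. I stopped at about 1.20 rad and let go. Torque there averaged about 0.26 N·m against 0.11 idle, so I estimate 15–20 N of pull. The single readings scattered between 0.19 and 0.33 N·m.

**Last checks**
- **Gap and cam:** The leg face measured flush with the rail end at the hole. The wing stayed where I left it, and the gripper was clear of everything.
- **Squareness:** Image measurements of how far the leg is out of square ranged from about 0.7° to 1.75°, all under the 2° limit. About 0.5° of the largest reading looks like camera distortion, because the fixed leg reads off in the same picture. The seam itself looked closed to within about 1 mm.
- **Failed check:** In the last top-camera picture the networks found none of the mouth, cam, wing or leg. Those checks rest on the wrist camera alone.
- **Other things on the bench:** I saw no contact with any of them, but I did not measure their positions before and after.

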